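Pump up the lathe's hand lubricator

TASK

Charge the lathe's hand lubricator: press its black mushroom-headed plunger down with the fingertips and let it spring back up, with full strokes, again and again until the steel indicator pin pops fully out of its sleeve. Then let the plunger come all the way up and move clear. Do not touch the pin or pick anything up, and leave the bowl, wood blank, lathe centre and gouge where they are.

Things in the scene. Friction and masses are not known exactly. Their poses are not given: they have to be found in the camera images.
- pump: Grey cast hand lubricator pump bolted to the bench (fixed). Origin: centre of the underside of its 210 x 140 x 8 mm base plate, on the bench top; z up. A 110 x 110 mm housing, top 85 mm above the bench, stands centred at x = -30 mm, with the plunger on its middle and a low black filler cap (26 mm across, top 94 mm up) at x = -65, y = 35 mm. A lower block (56 x 60 mm, top 63 mm up) at x = 52 mm carries the pin's sleeve. Nothing of the unit is higher than the plunger's head.
- plunger_top (a point): Centre of the flat top of the plunger's black mushroom head (44 mm across, 12 mm thick), 136 mm above the bench when up, at x = -30, y = 0 mm of the pump; moves straight down with the plunger.
- plunger (a joint): Plunger travel in m: 0 = fully up (where its spring returns it by itself when let go), 0.020 = fully down against its stop. Pressing takes about 5 to 15 N. A ratchet inside counts only full strokes: press to the stop (at least to 0.019), then let it rise back up (below 0.003) before the next. Three to five full strokes are needed, depending on the ratchet's unseen start; further strokes run free and do no harm.
- pin: Indicator pin: plain steel rod, 18 mm in diameter, upright in a dark 32 mm sleeve at x = 55, y = 0 mm of the pump. Origin: centre of its top end. It stays in during the first strokes, springs up by 30 mm with the last one, and then stays out by itself. Not to be touched.
- pin_tip (a point): Centre of the pin's top end. 75 mm above the bench (2 mm proud of its sleeve) when fully in, 105 mm above the bench when fully out; there is no halfway.
- bowl: Small turned wooden bowl, 120 mm across, 50 mm high, loose; origin: centre of its underside. Leave alone.
- blank: Upright dark wood spindle blank, 48 mm in diameter, 85 mm high, loose; origin: centre of its underside. Leave alone.
- centre: Steel lathe centre standing point up, 48 mm in diameter, 66 mm high, loose; origin: centre of its underside. Leave alone.
- gouge: Turning gouge lying on the bench, 290 mm long along its x axis, wooden handle 20 mm thick towards -x, loose; origin: on the bench below the ferrule near its middle. Leave alone.

How it is judged:
On the way, in this order (a step that is already met when the one before it is completed fails the run):
1. the plunger is pressed down (value of joint plunger above 0.011 m).
2. the plunger is let up again (value of joint plunger below 0.008 m).
3. the pin has popped fully out (z of pin_tip in the frame of pump above 0.099 m), for 0.2 s.
At the end, for the whole second after the job is handed in: The pin's top end stands more than 99 mm above the bench (fully out is 105 mm) and at rest, and the plunger is back up to within 3 mm (z of pin_tip in the frame of pump above 0.099 m and value of joint plunger below 0.003 m and linear speed of pin below 0.01 m/s); the robot touches nothing.
It fails at once if the pin is touched (contact force between pin and the fingers above 1 N or contact force between pin and the arm above 1 N).
It fails at once if a loose thing is lifted (height (world z) of any of bowl, blank, centre, gouge above 0.02 m).
It fails at once if a loose thing is moved by more than 25 mm (distance of any of bowl, blank, centre, gouge from where it was at the start of the episode above 0.025 m).
It also fails if it takes over 48 s, if anything falls off the work surface, if the arm or the gripper's body presses on something with over 40 N, if the wrist force passes 120 N, or if a joint passes its speed limit or range.

ROBOT

A 6-joint arm with a two-finger parallel gripper is mounted at the origin on the work surface. World frame = base frame: x ahead of the robot, y to its left, z up, the work surface at z = 0. Lengths are in m, angles in rad, forces in N, time in s.
With the tool pointing down it reaches from about 0.375 to 0.75 m from the base axis. Payload 9 kg.
Tool frame: the origin (TCP) lies between the finger pads; the fingertips stand 8 mm ahead of it and the grasp point (between the pads) lies 11 mm behind it; z points along the fingers, y is the direction in which the jaws open and shut (so a half turn about z gives the same grasp; the last joint's range is limited). The gripper opens to 85 mm and grips with 20 to 120 N. Pads are 22 mm wide; open, the fingers measure 114 mm over their backs; the gripper's body (76 mm by 85 mm) begins 54 mm behind the grasp point. The pads swing forward as they close: fully open they stand 13 mm farther back than shut.
Start: joints at [0.973, 0.104, 0.097, 1.564, 0, 1.353], TCP at [0.222, 0.557, 0.239] pointing down, gripper open.
Joint ranges: [-2.99, 2.99], [-0.84, 1.86], [-1.1, 1.16], [-1.84, 2.11], [-1.51, 1.56], [-3.14, 3.14]. Speed limits (rad/s): [2.22, 2.22, 2.57, 3.14, 3.14, 3.14].

INTERFACE

Orientations are given as a unit quaternion [x, y, z, w].
In Python, from rig import ctrl, snapshot, get_calibration, sign_off gives the robot as it stands.
- The arm moves only by the tool carry_out, never from a script. Its argument "steps" is a list of rows, each a list of 2 entries, a list of its own where there are three numbers: the shift along the tool's x, y, z in mm, then the turn, a rotation vector about the tool's x, y, z in rad. In form: [[[tx, ty, tz], [wx, wy, wz]], ...]. A call has 1 to 5 rows; each row shifts and turns the commanded pose from where the row before left it, along the tool's axes as they then stand; what a row does not reach is not made up. A row lasts 1/12 s, in which the tool goes at most 41.7 mm and 7.16 degrees, less where a joint would pass 70% of its speed; a pose out of reach is approached as far as the arm can. A call with a gripper value outside its range is refused whole. "fingers" is the finger opening in mm, from 0 to 85.4, set as the call begins (left out, the last holds). The fingers move at their own pace and stop on an object; the grip force is fixed at half the most. Time passes only in rows, so rows that do not move let the fingers close. It gives the time, the measured TCP pose, the force and the opening at its end, in the units of the state.
- ctrl.get_state(): the state, without advancing time (a new reading comes with each control period).
- snapshot(name): name is "scene" or "top" or "wrist"; returns (picture, depth): 420x560x3 uint8, blue, green, red; 420x560 float32, m along the optical axis (not along the pixel's ray), 0 where there is no reading.
- get_calibration(name): a dict with "vertical_fov" (degrees; the focal length in pixels is half the picture's height over the tangent of half this angle, whatever the lens; pixels are square), "cx", "cy" (the principal point, pixels), "position" and "orientation" of the camera in the world. Camera axes: x right, y down, z forward; pixel columns grow to the right and rows downward; lengths in m; the calibration is good to about 2 mm. A picture is of the moment at which its call begins: read the wrist's pose just before it. get_calibration takes no time and is no camera call; for the wrist camera it gives the pose at the moment of the call.
- sign_off(): hands the job in, once; it reports no verdict.
The state is a dict: "t": time; "q": joint angles; "qvel": joint speeds; "joint_efforts": joint torques, N m; "tcp_pos": TCP position; "tcp_rot": TCP orientation; "contact_force": force on the tool from outside, world axes, zero at the start; "torque": the same for the moment, N m; "width": opening from 0.0 (shut) to 1.0 (fully open).
Only numpy, scipy, OpenCV 4.12 (cv2) and the standard library are available. Lean on these libraries where they do the work, as an engineer would, in place of code of your own. Each camera call takes 0.05 s, during which the arm holds its last target.

## Working session

There is one attempt and no reset: what is moved stays moved. The work goes in short steps, Python scripts to look and compute and a tool call to move; the robot and the scene stay as the last step left them, time stands still between calls to the robot, and variables do not carry over. Pictures are saved under pics/ and viewed, and the job is handed in when it is done.

Besides the shell and the picture viewer there is one more tool, called as name(argument=value, ...) on one line, values as JSON. carry_out: Moves the arm, as the interface text tells. Its arguments: {"type":"object","properties":{"steps":{"type":"array","items":{"type":"array"}},"fingers":{"type":"number"}},"required":["steps"]}

```bash
mkdir -p pics; ls
python3 - <<'E'
from rig import ctrl, snapshot, get_calibration
import cv2,numpy as np
for n in("scene","top"):
    p,d=snapshot(n); cv2.imwrite(f"pics/{n}0.png",p); np.save(f"{n}0.npy",d); print(n,get_calibration(n))
print(ctrl.get_state())
E
```

```text
pics
scene {'vertical_fov': 49.65979438172975, 'cx': 282.883645561094, 'cy': 196.88623133882118, 'position': array([1.17818552, 0.28429833, 0.7141942 ]), 'orientation': array([ 0.52846923,  0.75659407, -0.32065192, -0.21323235])}
top {'vertical_fov': 57.57331683893394, 'cx': 275.00867416831153, 'cy': 212.22516633049563, 'position': array([0.45138292, 0.08649488, 0.90531665]), 'orientation': array([-0.6488516 ,  0.75335378, -0.07891578,  0.07226332])}
{'t': 0.1, 'q': array([9.73263485e-01, 1.04643799e-01, 9.65392325e-02, 1.56389260e+00,
       1.88101606e-05, 1.35309585e+00]), 'qvel': array([ 0.00152   , -0.00173537,  0.00131158, -0.00193863, -0.00208863,
       -0.00017195]), 'joint_efforts': array([ 6.72383001e-03, -5.58206034e+01,  5.04721606e+01,  1.30871107e-02,
       -2.82868004e-04, -1.44786054e-05]), 'tcp_pos': array([0.22227909, 0.55699783, 0.23859331]), 'tcp_rot': array([ 1.88776557e-01,  9.82019883e-01, -5.47497252e-04, -2.46654046e-04]), 'contact_force': array([-0.85685377, -0.24709496, -0.09236188]), 'torque': array([-0.0480685 ,  0.03310333, -0.0180928 ]), 'width': 0.9993778508291964}
```

View pics/scene0.png

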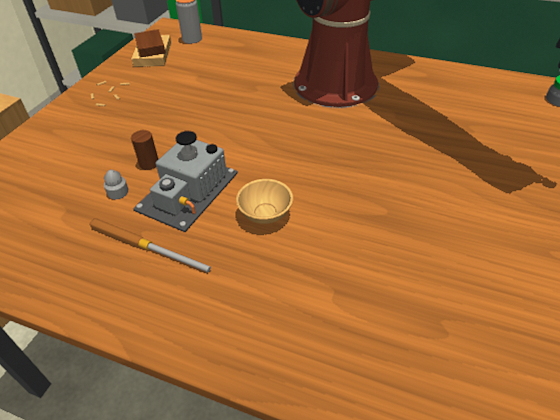

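View pics/top0.png

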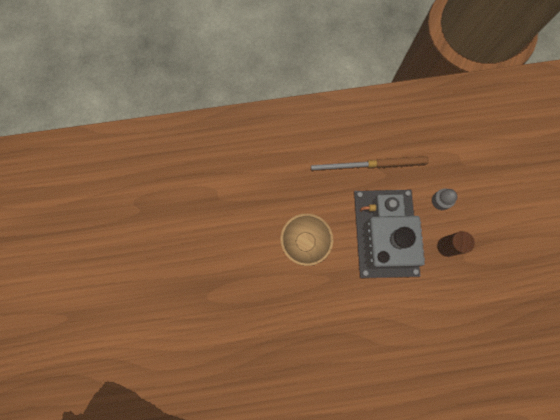

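The scene view shows the plunger head at about (186,138), the pin sleeve at (167,183), and the dark blank and steel centre to the left of the pump. In the top view the head is at (404,237), the sleeve at (392,204), and the bowl at (306,240). Next I'll turn these into positions.

```bash
cat > h.py <<'E'
import numpy as np,cv2
from scipy.spatial.transform import Rotation as R
from rig import get_calibration
def ray(n,u,v,c=None):
    c=c or get_calibration(n); f=210/np.tan(np.radians(c["vertical_fov"]/2))
    return np.array(c["position"]), R.from_quat(c["orientation"]).apply([(u-c["cx"])/f,(v-c["cy"])/f,1.])
def atz(n,u,v,z,c=None):
    o,d=ray(n,u,v,c); return o+d*(z-o[2])/d[2]
def cloud(n,D):
    c=get_calibration(n); f=210/np.tan(np.radians(c["vertical_fov"]/2))
    v,u=np.mgrid[:420,:560]; P=np.stack([(u-c["cx"])/f*D,(v-c["cy"])/f*D,D],-1)
    return R.from_quat(c["orientation"]).apply(P.reshape(-1,3)).reshape(420,560,3)+c["position"]
E
python3 - <<'E'
from h import *
for n in("scene","top"):
    D=np.load(n+"0.npy"); P=cloud(n,D); im=cv2.imread(f"pics/{n}0.png")
    ok=D>0
    for nm,lo,hi in(("head",.122,.15),):
        m=ok&(P[...,2]>lo)&(P[...,2]<hi)&(np.hypot(P[...,0]-.45,P[...,1]+.0)<.6)
        k,l,s,c=cv2.connectedComponentsWithStats(m.astype(np.uint8))
        for i in range(1,k):
            if s[i,4]>15: q=P[l==i]; print(n,nm,s[i],q.mean(0).round(4),q.min(0).round(3),q.max(0).round(3))
pts={"scene":dict(head=(186,138,.136),pin=(167,183,.075),blank=(143,135,.085),bowl=(264,190,.05),centre=(114,175,.066),cap=(211.5,149,.094)),
"top":dict(head=(404,237,.136),pin=(392,204,.075),blank=(463,242,.085),centre=(447,197,.06),bowl=(306,240,.05),cap=(383.5,257,.094),c1=(360,194.5,.008),c2=(408,193,.008),c3=(366,273,.008),c4=(417,272,.008))}
for n in pts:
    for k,(u,v,z) in pts[n].items(): print(n,k,atz(n,u,v,z).round(4))
E
```

```text
scene head [308  33  61  27 603] [0.0574 0.0126 0.1359] [-0.002 -0.089  0.122] [0.081 0.084 0.15 ]
scene head [175 130  21  15 246] [ 0.5349 -0.1859  0.1347] [ 0.51  -0.209  0.126] [ 0.554 -0.166  0.139]
top head [394 227  23  21 376] [ 0.5277 -0.1861  0.1349] [ 0.507 -0.209  0.125] [ 0.549 -0.166  0.14 ]
scene head [ 0.5382 -0.1822  0.136 ]
scene pin [ 0.6194 -0.1932  0.075 ]
scene blank [ 0.5046 -0.323   0.085 ]
scene bowl [ 0.5475 -0.0059  0.05  ]
scene centre [ 0.6277 -0.3214  0.066 ]
scene cap [ 0.508  -0.1438  0.094 ]
top head [ 0.528  -0.1842  0.136 ]
top pin [ 0.6106 -0.1955  0.075 ]
top blank [ 0.5036 -0.3252  0.085 ]
top centre [ 0.6109 -0.3277  0.06  ]
top bowl [0.5626 0.0049 0.05  ]
top cap [ 0.4968 -0.1469  0.094 ]
top c1 [ 0.6582 -0.1468  0.008 ]
top c2 [ 0.6446 -0.2624  0.008 ]
top c3 [ 0.4713 -0.1239  0.008 ]
top c4 [ 0.4561 -0.2412  0.008 ]
```

carry_out(fingers=0, steps=[[[-22.5,-23,0],[0,0,0]],[[-22.5,-23,0],[0,0,0]],[[-22.5,-23,0],[0,0,0]],[[-22.5,-23,0],[0,0,0]],[[-22.5,-23,0],[0,0,0]]])

```text
t: 0.52
tcp_pos: [0.2843, 0.4073, 0.2388]
tcp_rot: [0.189, 0.982, -0.0, -0.0]
contact_force: [0.6, -0.5, 0.8]
width: 0.295
```

carry_out(steps=[[[-22.5,-23,0],[0,0,0]],[[-22.5,-23,0],[0,0,0]],[[-22.5,-23,0],[0,0,0]],[[-22.5,-23,0],[0,0,0]],[[-22.5,-23,0],[0,0,0]]])

```text
t: 0.93
tcp_pos: [0.3462, 0.2588, 0.2391]
tcp_rot: [0.189, 0.982, 0.0, -0.0]
contact_force: [0.7, 0.5, -0.7]
width: -0.004
```

carry_out(steps=[[[-22.5,-23,0],[0,0,0]],[[-22.5,-23,0],[0,0,0]],[[-22.5,-23,0],[0,0,0]],[[-22.5,-23,0],[0,0,0]],[[-22.5,-23,0],[0,0,0]]])

```text
t: 1.35
tcp_pos: [0.4082, 0.1102, 0.2391]
tcp_rot: [0.189, 0.982, 0.0, -0.0]
contact_force: [0.2, 0.3, 0.0]
width: -0.003
```

carry_out(steps=[[[-22.5,-23,0],[0,0,0]],[[-22.5,-23,0],[0,0,0]],[[-22.5,-23,0],[0,0,0]],[[-22.5,-23,0],[0,0,0]],[[-22.5,-23,0],[0,0,0]]])

```text
t: 1.77
tcp_pos: [0.47, -0.0384, 0.239]
tcp_rot: [0.189, 0.982, 0.0, -0.0]
contact_force: [1.0, 0.8, -0.1]
width: 0.003
```

Run:
```python
from rig import ctrl, snapshot, get_calibration
import cv2,numpy as np
from h import *
P0=None
c=get_calibration("wrist"); p,d=snapshot("wrist"); cv2.imwrite("pics/w1.png",p)
P=cloud("wrist",d); print(c["position"])
m=(d>0)&(P[...,2]>.122)&(P[...,2]<.15)
k,l,s,cc=cv2.connectedComponentsWithStats(m.astype(np.uint8))
for i in range(1,k):
    if s[i,4]>40: q=P[l==i]; print(s[i],cc[i],q.mean(0).round(4),q.min(0).round(3),q.max(0).round(3))
```

```text
[ 0.4083124  -0.01346599  0.37398042]
[115 315  25  12  77] [126.         319.72727273] [ 0.5096 -0.1895  0.1315] [ 0.508 -0.203  0.127] [ 0.513 -0.18   0.135]
[149 349  16  16  91] [156.72527473 356.68131868] [ 0.5472 -0.1804  0.1349] [ 0.543 -0.19   0.129] [ 0.552 -0.173  0.137]
```

View pics/w1.png

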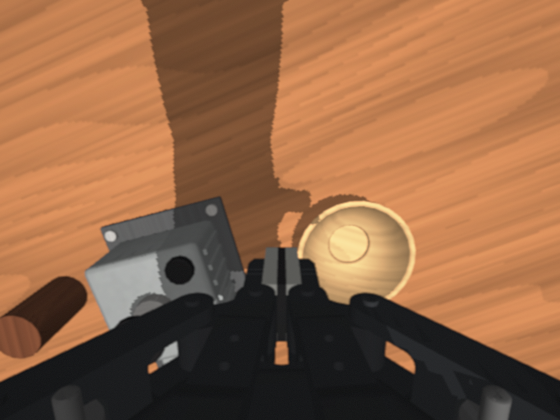

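The wrist view shows the filler cap at (180,270). The head is hidden behind the left finger, and its visible depth edges run from x = 0.508 to 0.552.

Run:
```python
from h import *
a=atz("wrist",180,270,.094); print(a)
for n,u,v in(("scene",211.5,149),("top",383.5,257)): print(atz(n,u,v,.094))
print(a+[.0298,-.0395,0])
```

```text
[ 0.49914173 -0.1487477   0.094     ]
[ 0.5079652  -0.14375744  0.094     ]
[ 0.49681586 -0.14693514  0.094     ]
[ 0.52894173 -0.1882477   0.094     ]
```

carry_out(steps=[[[-22.1,-23,0],[0,0,0]],[[-22.1,-23,0],[0,0,0]],[[-22.1,-23,0],[0,0,0]],[[-22.1,-23,0],[0,0,0]],[[-22.1,-23,0],[0,0,0]]])

```text
t: 2.23
tcp_pos: [0.5301, -0.186, 0.2388]
tcp_rot: [0.189, 0.982, 0.0, -0.0]
contact_force: [1.0, 0.0, -0.3]
width: 0.0
```

carry_out(steps=[[[0,0,30],[0,0,0]],[[0,0,30],[0,0,0]],[[0,0,20],[0,0,0]],[[0,0,5],[0,0,0]],[[0,0,0],[0,0,0]]])

```text
t: 2.65
tcp_pos: [0.5287, -0.1838, 0.1525]
tcp_rot: [0.189, 0.982, 0.001, -0.002]
contact_force: [0.0, -0.3, 0.9]
width: -0.001
```

Run:
```python
from rig import ctrl, snapshot
import cv2
a,_=snapshot("scene");b,_=snapshot("top")
a=cv2.resize(a[90:230,90:277],None,fx=3,fy=3); b=cv2.resize(b[160:300,340:490],None,fx=3,fy=3)
cv2.imwrite("pics/s2.png",a[:,:400]);cv2.imwrite("pics/s2c.png",cv2.hconcat([a[:,:400],b[:,:400]]))
print(ctrl.get_state()["tcp_pos"],ctrl.get_state()["tcp_rot"])
```

```text
[ 0.53021454 -0.18463562  0.15556504] [ 1.88659103e-01  9.82042455e-01 -1.82498931e-04  5.71267566e-04]
```

View pics/s2c.png

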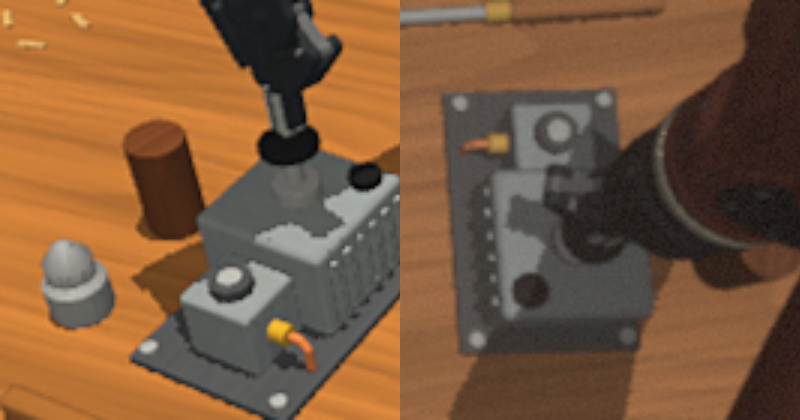

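The crops show the shut fingertips over the middle of the black head at about (288,140) in the left crop. I'll press now.

carry_out(steps=[[[0,0,12],[0,0,0]],[[0,0,10],[0,0,0]],[[0,0,7],[0,0,0]],[[0,0,2],[0,0,0]],[[0,0,0],[0,0,0]]])

```text
t: 3.17
tcp_pos: [0.5317, -0.1856, 0.1251]
tcp_rot: [0.189, 0.982, -0.001, 0.003]
contact_force: [1.9, -1.6, 8.1]
width: -0.002
```

carry_out(steps=[[[0,0,2],[0,0,0]],[[0,0,1],[0,0,0]],[[0,0,0],[0,0,0]]])

```text
t: 3.42
tcp_pos: [0.5318, -0.1856, 0.124]
tcp_rot: [0.189, 0.982, -0.001, 0.003]
contact_force: [-2.8, 2.0, 19.6]
width: -0.0
```

carry_out(steps=[[[0,0,2],[0,0,0]],[[0,0,0],[0,0,0]]])

```text
t: 3.58
tcp_pos: [0.5319, -0.1857, 0.1239]
tcp_rot: [0.189, 0.982, -0.001, 0.003]
contact_force: [-7.6, 5.2, 32.8]
width: -0.004
```

The force rises with no further motion, so the plunger is at its stop. I'll let it up and repeat.

carry_out(steps=[[[0,0,-10],[0,0,0]],[[0,0,-14],[0,0,0]],[[0,0,-10],[0,0,0]],[[0,0,0],[0,0,0]],[[0,0,0],[0,0,0]]])

```text
t: 4.0
tcp_pos: [0.5301, -0.1847, 0.1524]
tcp_rot: [0.189, 0.982, -0.0, 0.0]
contact_force: [-0.1, -0.2, -0.5]
width: -0.0
```

carry_out(steps=[[[0,0,10],[0,0,0]],[[0,0,12],[0,0,0]],[[0,0,8],[0,0,0]],[[0,0,4],[0,0,0]],[[0,0,0],[0,0,0]]])

```text
t: 4.42
tcp_pos: [0.5308, -0.185, 0.1237]
tcp_rot: [0.189, 0.982, -0.001, 0.002]
contact_force: [-16.6, 8.5, 52.6]
width: 0.001
```

carry_out(steps=[[[0,0,-11],[0,0,0]],[[0,0,-14],[0,0,0]],[[0,0,-10],[0,0,0]],[[0,0,0],[0,0,0]],[[0,0,0],[0,0,0]]])

```text
t: 4.83
tcp_pos: [0.5295, -0.1843, 0.152]
tcp_rot: [0.189, 0.982, 0.0, -0.001]
contact_force: [-0.3, -0.6, -0.0]
width: -0.001
```

carry_out(steps=[[[0,0,12],[0,0,0]],[[0,0,12],[0,0,0]],[[0,0,7],[0,0,0]],[[0,0,2.5],[0,0,0]],[[0,0,0],[0,0,0]]])

```text
t: 5.25
tcp_pos: [0.5305, -0.185, 0.1238]
tcp_rot: [0.189, 0.982, -0.001, 0.002]
contact_force: [-13.0, 7.2, 44.3]
width: 0.002
```

carry_out(steps=[[[0,0,-10],[0,0,0]],[[0,0,-14],[0,0,0]],[[0,0,-10],[0,0,0]],[[0,0,0],[0,0,0]],[[0,0,0],[0,0,0]]])

```text
t: 5.67
tcp_pos: [0.5295, -0.1843, 0.1524]
tcp_rot: [0.189, 0.982, 0.0, -0.001]
contact_force: [-0.3, -0.3, 0.1]
width: 0.004
```

Run:
```python
from rig import ctrl, snapshot
import cv2
a,_=snapshot("scene")
cv2.imwrite("pics/s3.png",cv2.resize(a[90:230,90:277],None,fx=3,fy=3))
```

```text
(no output)
```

View pics/s3.png

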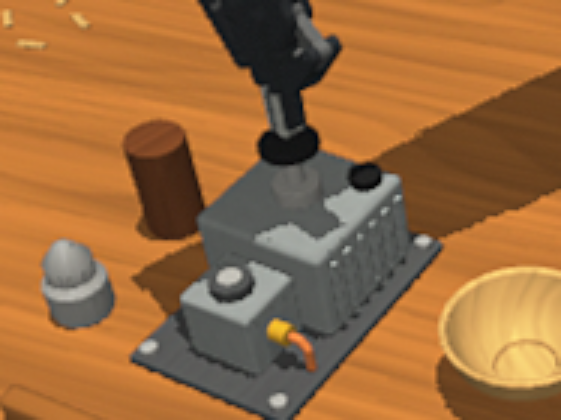

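After three strokes the pin at (232,280) is still in. The plunger is up, and nothing else has moved. I'll do two more strokes.

carry_out(steps=[[[0,0,12],[0,0,0]],[[0,0,12],[0,0,0]],[[0,0,7],[0,0,0]],[[0,0,3],[0,0,0]],[[0,0,0],[0,0,0]]])

```text
t: 6.13
tcp_pos: [0.5305, -0.1849, 0.1238]
tcp_rot: [0.189, 0.982, -0.001, 0.002]
contact_force: [-14.2, 8.1, 43.0]
width: 0.001
```

carry_out(steps=[[[0,0,-10],[0,0,0]],[[0,0,-14],[0,0,0]],[[0,0,-10],[0,0,0]],[[0,0,0],[0,0,0]],[[0,0,0],[0,0,0]]])

```text
t: 6.55
tcp_pos: [0.5295, -0.1844, 0.1526]
tcp_rot: [0.189, 0.982, 0.0, -0.001]
contact_force: [-0.2, 0.2, -0.3]
width: 0.002
```

carry_out(steps=[[[0,0,12],[0,0,0]],[[0,0,12],[0,0,0]],[[0,0,7],[0,0,0]],[[0,0,3],[0,0,0]],[[0,0,0],[0,0,0]]])

```text
t: 6.97
tcp_pos: [0.5306, -0.1849, 0.1238]
tcp_rot: [0.189, 0.982, -0.001, 0.002]
contact_force: [-13.4, 7.5, 44.3]
width: 0.002
```

carry_out(steps=[[[0,0,-10],[0,0,0]],[[0,0,-14],[0,0,0]],[[0,0,-10],[0,0,0]],[[0,0,0],[0,0,0]],[[0,0,0],[0,0,0]]])

```text
t: 7.38
tcp_pos: [0.5295, -0.1843, 0.1525]
tcp_rot: [0.189, 0.982, 0.0, -0.001]
contact_force: [0.7, -0.2, 0.1]
width: -0.001
```

Run:
```python
from rig import ctrl, snapshot
import cv2
a,_=snapshot("scene")
cv2.imwrite("pics/s4.png",cv2.resize(a[90:230,90:277],None,fx=3,fy=3))
```

```text
(no output)
```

View pics/s4.png

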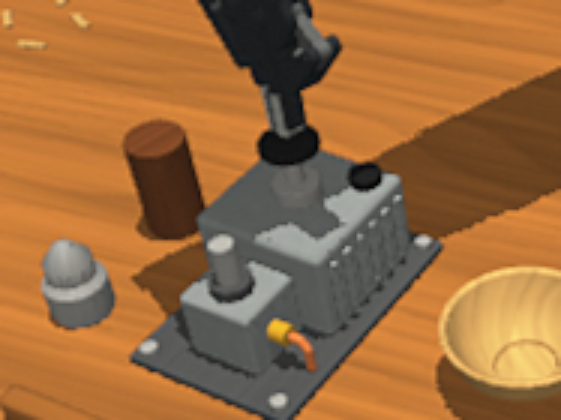

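The pin is out, with its top at (221,245). I'll move clear, straight up.

carry_out(steps=[[[0,0,-20],[0,0,0]],[[0,0,-30],[0,0,0]],[[0,0,-30],[0,0,0]],[[0,0,-10],[0,0,0]],[[0,0,0],[0,0,0]]])

```text
t: 7.85
tcp_pos: [0.5306, -0.185, 0.2455]
tcp_rot: [0.189, 0.982, -0.0, 0.001]
contact_force: [0.6, -0.1, 0.2]
width: -0.0
```

carry_out(steps=[[[0,0,0],[0,0,0]],[[0,0,0],[0,0,0]],[[0,0,0],[0,0,0]],[[0,0,0],[0,0,0]],[[0,0,0],[0,0,0]]])

```text
t: 8.27
tcp_pos: [0.5295, -0.1843, 0.2427]
tcp_rot: [0.189, 0.982, 0.0, -0.001]
contact_force: [0.1, 0.6, -0.9]
width: -0.001
```

Run:
```python
from rig import ctrl, snapshot
from h import *
a,d=snapshot("scene"); P=cloud("scene",d)
cv2.imwrite("pics/s5.png",cv2.resize(a[90:230,90:277],None,fx=3,fy=3))
print("pin",P[165:175,158:170,2].max(),"head",P[134:142,182:190,2].mean())
```

```text
pin 0.7141941969109628 head 0.13551898030287013
```

View pics/s5.png

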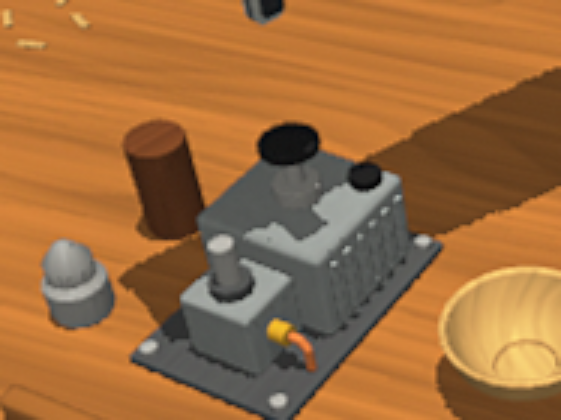

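The pin is out at (221,245), the head is fully up at (288,143), and the gripper is well clear. The pin height of 0.714 came from a pixel with no depth reading, so I'll check it again and then hand in.

Run:
```python
from rig import ctrl, snapshot, sign_off
from h import *
a,d=snapshot("scene"); P=cloud("scene",d)
w=np.s_[168:176,160:168]; z=P[w][...,2][d[w]>0]; print(np.sort(z)[-8:].round(4))
h=np.median(np.sort(z)[-15:])
print(sign_off() if h>.095 else "check")
```

```text
[0.1055 0.1057 0.1057 0.1059 0.1061 0.1065 0.1066 0.1071]
the job is handed in; nothing more can be done
None
```

I pressed the plunger with the closed fingertips for five full strokes, and the indicator pin popped out. I then raised the arm about 100 mm clear and handed the job in at about 8.4 s on the robot's clock.

- **Strokes:** each one reached the stop, with the TCP at 0.124 m and 33 to 53 N at the wrist. After each one I lifted the fingers clear of the plunger so it could spring back up.
- **Pin:** it was still in after three strokes and out after five. The last depth reading put its top at about 105 to 107 mm, against 105 mm nominal.
- **Plunger:** the head read 135.5 mm, which is fully up (136 mm nominal).
- **Other objects:** the bowl, blank and lathe centre looked unmoved in the last picture. The gouge was mostly outside that crop, but the arm never went near it.

**Checks that disagreed:**
- The scene and top cameras differed by about 7 mm on the plunger's position along x. I used the middle, which the wrist camera supported.
- The first pin-height reading after the strokes was wrong because it included a pixel with no depth, so I repeated it before handing in.

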